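Return loose hardware to the labelled green bins

ROBOT

A 7-joint arm with a two-finger parallel gripper is mounted at the origin on the work surface. World frame = base frame: x ahead of the robot, y to its left, z up, the work surface at z = 0. Lengths are in mm, angles in rad, forces in N, time in s.
With the tool pointing down it reaches from about 425 to 925 mm from the base axis. Payload 6.8 kg.
Tool frame: the origin (TCP) lies at the very end of the fingers, on their centre line; the grasp point (between the pads) lies 19 mm behind it; z points along the fingers, y is the direction in which the jaws open and shut (so a half turn about z gives the same grasp; the last joint's range is limited). The gripper opens to 88 mm and grips with 3 to 60 N. Pads are 20 mm wide; open, the fingers measure 115 mm over their backs; the gripper's body (75 mm by 178 mm) begins 61 mm behind the grasp point.
Start: joints at [1.003, 0.477, 0.022, 1.555, -0.011, 1.109, -0.083], TCP at [299.555, -604.908, 222.664] pointing down, gripper open.
Joint ranges: [-2.96, 2.96], [-0.34, 2.1], [-1.41, 1.46], [0.24, 2.44], [-1.37, 4.51], [0.17, 1.92], [-2.96, 2.96]. Speed limits (rad/s): [2.39, 2.39, 3.14, 3.14, 3.14, 3.14, 3.14].

INTERFACE

Orientations are given as a unit quaternion [x, y, z, w].
In Python, from station import manip gives the robot as it stands. The module is installed in compiled form; this text tells all that it offers.
- The arm moves only by the shell command python3 -m crank 'ROWS' [FORCE]. ROWS is JSON, a list of rows, each a list of 5 numbers: the shift along the tool's x, y, z in cm, then the turn about the tool's z in degrees, then the gripper's target within -1 to 1 (fully open at 1, half-way at 0, shut at -1). In form: [[tx, ty, tz, twist, grip], ...]. A call has 1 to 20 rows; each row shifts and turns the commanded pose from where the row before left it, along the tool's axes as they then stand; what a row does not reach is not made up. A row lasts 1/12 s, in which the tool goes at most 41.7 mm and 7.16 degrees, less where a joint would pass 70% of its speed; a pose out of reach is approached as far as the arm can. A call is refused whole if a number of a shift passes 4.17 or a number of a turn 7.16, either way. A call with a gripper value outside its range is refused whole. The fingers move at their own pace and stop on an object; FORCE is the grip in N (left out, the last holds). Time passes only in rows, so rows that do not move let the fingers close. It gives the time, the measured TCP pose, the force and the opening at its end, in the units of the state.
- manip.state(): the state, without advancing time (a new reading comes with each control period).
- manip.get_image(name): name is "scene" or "top"; returns a dict with "frame" (480x640x3 uint8, red, green, blue), "z_map" (480x640 float32, mm along the optical axis (not along the pixel's ray), 0 where there is no reading), "intrinsics" (3x3 intrinsics, pixels), "D" ([k1, k2, p1, p2, k3] as OpenCV has them; the pictures are not rectified), "world_from_camera" (4x4, takes a point from camera to world coordinates). Camera axes: x right, y down, z forward; pixel columns grow to the right and rows downward; lengths in mm; the calibration is good to about 2 mm. A picture is of the moment at which its call begins.
- manip.hand_in(): hands the job in, once; it reports no verdict.
The state is a dict: "clock": time; "joint_positions": joint angles; "qd": joint speeds; "joint_torque": joint torques, N m; "position": TCP position; "orientation": TCP orientation; "contact_force": force on the tool from outside, world axes, zero at the start; "torque": the same for the moment, N m; "gripper_width": finger opening in mm.
Only numpy, scipy, OpenCV 4.12 (cv2) and the standard library are available. Lean on these libraries where they do the work, as an engineer would, in place of code of your own. Each camera call takes 0.05 s, during which the arm holds its last target. There are 200 camera calls.

TASK

Put away the four loose parts: the rusty bolt with its nut, the U-bolt, the wire wheel and the yellow cap each go into the green bin whose label pictures it. Lay every part flat on the floor of its bin, the wheel hub up and the cap closed end up, and let go. Do not shift the grease tin or the spanner that lie among the parts.

Things in the scene. Friction and masses are not known exactly. Their poses are not given: they have to be found in the camera images.
- bolt: Loose rust-brown hex bolt with a nut on its end, lying, 94 mm long, 0.35 kg. Axis = its x: head 36 mm across flats from x=-47 to -31 mm, bare round 24 mm shank from -31 to +19 (grip across it near -6), nut 36 mm across flats from +19 to +39, stub to +47. Origin on the axis at mid length, 18 mm above its support; z up at the start
- ubolt: Loose bright zinc U-bolt of 12 mm rod lying flat, 0.15 kg. Two legs along its x, centrelines at y=-20 and +20 mm (52 mm over the outside), open ends at x=-48 mm, bend ends at x=+48 mm. Origin in mid thickness, 6 mm above its support; z up at the start. Can be gripped across both legs from outside near x=0
- wheel: loose round wire wheel brush of twisted brown wire lying flat, hub up, 76 mm diameter and 18 mm thick, with a steel hub 28 mm in diameter standing up in its middle to 40 mm above its underside, 0.25 kg. Origin: centre of the underside, z up through the hub. Grip the hub
- cap: loose bright yellow plastic pipe cap, closed end up: round, 46 mm in diameter and 32 mm high, with a rim 54 mm in diameter and 5 mm high at its foot, 0.05 kg. Origin: centre of the underside, z up
- bolt_bin: Fixed open green steel bin, 130 x 130 mm outside, 45 mm high, 3 mm walls and floor. On its far (+x) side a 50 mm deep ledge at rim height (48 mm) bears a white label picturing a rust-brown bolt and nut (a bar with a block near each end). Origin: centre of the open pocket's underside, on the bench; x towards the ledge, z up; yaw within 0.12 rad of 0. The bins change places in a row beyond the parts
- ubolt_bin: Fixed open green steel bin, 130 x 130 mm outside, 45 mm high, 3 mm walls and floor. On its far (+x) side a 50 mm deep ledge at rim height (48 mm) bears a white label picturing a grey U. Origin: centre of the open pocket's underside, on the bench; x towards the ledge, z up; yaw within 0.12 rad of 0. The bins change places in a row beyond the parts
- wheel_bin: Fixed open green steel bin, 130 x 130 mm outside, 45 mm high, 3 mm walls and floor. On its far (+x) side a 50 mm deep ledge at rim height (48 mm) bears a white label picturing a brown spoked ring with a white middle. Origin: centre of the open pocket's underside, on the bench; x towards the ledge, z up; yaw within 0.12 rad of 0. The bins change places in a row beyond the parts
- cap_bin: Fixed open green steel bin, 130 x 130 mm outside, 45 mm high, 3 mm walls and floor. On its far (+x) side a 50 mm deep ledge at rim height (48 mm) bears a white label picturing a plain yellow disc. Origin: centre of the open pocket's underside, on the bench; x towards the ledge, z up; yaw within 0.12 rad of 0. The bins change places in a row beyond the parts
- tin: bystander: round blue grease tin with a zinc-grey lid, 58 mm in diameter, 45 mm high, standing loose among the parts. Origin: centre of the underside
- spanner: bystander: loose flat steel spanner, about 160 mm long, 36 mm wide at most, 8 mm thick, lying roughly along x among the parts. Origin: underside, middle of its shaft
Not all that is in view belongs to the job. Leave any red look-alike of the ubolt_bin alone. Of the things that look like the wheel, the smaller one is meant.

How it is judged:
By the outcome, as a careful person would: the job done as asked, in the order asked, and still so for the second after the job is handed in, with the robot touching nothing.
It also fails if it takes over 96 s, if anything falls off the work surface, if the arm or the gripper's body presses on something with over 40 N, if the wrist force passes 120 N, or if a joint passes its speed limit or range.

## Working session

There is one attempt and no reset: what is moved stays moved. The work goes in short steps, Python scripts to look and compute and a shell command to move; the robot and the scene stay as the last step left them, time stands still between calls to the robot, and variables do not carry over. Pictures are saved under pics/ and viewed, on a budget of 14 in all, crops included, one or two more only if the job needs it, and the job is handed in when it is done.

```bash
mkdir -p pics
cat > h.py <<'E'
import numpy as np, cv2
from station import manip
def grab(n):
    d=manip.get_image(n); return d
def save(d,fn): cv2.imwrite('pics/'+fn,cv2.cvtColor(d['frame'],cv2.COLOR_RGB2BGR))
def world(d,uv,z):
    """pixels -> world points on plane z (mm)"""
    uv=np.asarray(uv,np.float64).reshape(-1,1,2)
    r=cv2.undistortPoints(uv,np.array(d['intrinsics'],float),np.array(d['D'],float)).reshape(-1,2)
    T=np.array(d['world_from_camera']); r=np.c_[r,np.ones(len(r))]@T[:3,:3].T
    return T[:3,3]+r*((z-T[2,3])/r[:,2])[:,None]
def cloud(d):
    """world xyz for each pixel from depth (nan none)"""
    h,w=d['z_map'].shape; u,v=np.meshgrid(np.arange(w),np.arange(h))
    r=cv2.undistortPoints(np.stack([u,v],-1).reshape(-1,1,2).astype(float),np.array(d['intrinsics'],float),np.array(d['D'],float)).reshape(-1,2)
    z=d['z_map'].reshape(-1,1).astype(float); z[z==0]=np.nan
    T=np.array(d['world_from_camera'])
    return (np.c_[r*z,z]@T[:3,:3].T+T[:3,3]).reshape(h,w,3)
E
python3 - <<'E'
from h import *
np.set_printoptions(suppress=True,precision=3)
for n in('scene','top'):
    d=grab(n); save(d,n+'0.png'); print(n,d['world_from_camera'],d['intrinsics'],d['D'])
print(manip.state())
E
```

```text
scene [[ -0.508   0.628  -0.589 944.574]
 [  0.861   0.378  -0.339 294.466]
 [  0.01   -0.68   -0.733 694.826]
 [  0.      0.      0.      1.   ]] [[462.086   0.    314.424]
 [  0.    462.086 236.788]
 [  0.      0.      1.   ]] [0.01 0.   0.   0.   0.  ]
top [[  -0.002   -0.993    0.117  319.089]
 [  -1.       0.005    0.026   -6.637]
 [  -0.027   -0.116   -0.993 1045.066]
 [   0.       0.       0.       1.   ]] [[464.822   0.    319.595]
 [  0.    464.822 233.478]
 [  0.      0.      1.   ]] [-0.091  0.     0.     0.     0.   ]
{'clock': 0.1, 'joint_positions': array([ 1.003,  0.478,  0.022,  1.556, -0.011,  1.109, -0.083]), 'qd': array([ 0.002, -0.003, -0.   , -0.001, -0.001, -0.001,  0.001]), 'joint_torque': array([  0.005, -58.408,   1.54 , -27.331,  -0.054,   0.013,   0.   ]), 'position': array([ 299.282, -604.44 ,  221.802]), 'orientation': array([ 0.974,  0.228, -0.   , -0.001]), 'contact_force': array([0.267, 1.134, 0.071]), 'torque': array([ 0.012, -0.007, -0.   ]), 'gripper_width': 87.89385682211599}
```

View pics/top0.png

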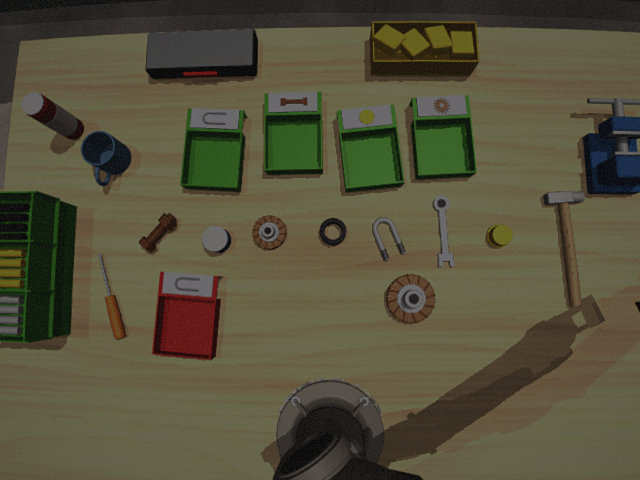

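View pics/scene0.png

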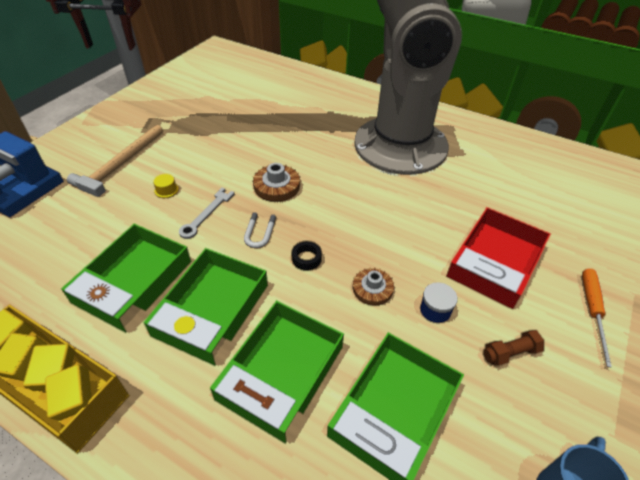

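The top view shows the bolt (158,232), tin (216,239), small wheel (269,232), U-bolt (388,239), spanner (444,232) and cap (500,236). The bins, left to right, are U-bolt (213,160), bolt (293,143), cap (370,160) and wheel (443,147). The scene view agrees. The red bin, the large wheel and the black ring are distractors.

```bash
cat > meas.py <<'E'
from h import *
np.set_printoptions(suppress=True,precision=1)
def rect(P): 
    (c,s,a)=cv2.minAreaRect(P[:,:2].astype(np.float32)); return np.array(c),np.array(s),a
if __name__=='__main__':
    for n in('top','scene'):
        d=grab(n); C=cloud(d); hsv=cv2.cvtColor(d['frame'],cv2.COLOR_RGB2HSV)
        print('==',n,'bench z',np.nanmedian(C[...,2][(abs(C[...,0]-450)<250)&(abs(C[...,1])<400)]))
        green=(abs(hsv[...,0].astype(int)-57)<14)&(hsv[...,1]>120)
        m=green&(C[...,2]>40)&(C[...,2]<56)&(C[...,0]>500)&(C[...,0]<950)&(abs(C[...,1])<420)
        k=cv2.morphologyEx(m.astype(np.uint8),cv2.MORPH_CLOSE,np.ones((5,5)))
        nl,L,st,_=cv2.connectedComponentsWithStats(k)
        for i in range(1,nl):
            P=C[m&(L==i)]
            if len(P)>60: c,s,a=rect(P); print('bin',c,s,round(a,1),'z',np.median(P[:,2]),len(P))
        # parts: things between 4 and 60 mm high in the parts row
        z=C[...,2]; m=((z>4)&(z<60)&(C[...,0]>330)&(C[...,0]<660)&(abs(C[...,1])<470)).astype(np.uint8)
        nl,L,st,cc=cv2.connectedComponentsWithStats(m)
        for i in range(1,nl):
            if st[i,4]<80: continue
            P=C[L==i]; c,s,a=rect(P); zt=np.percentile(P[:,2],97); T=P[P[:,2]>zt-4]
            cnt=cv2.findContours((L==i).astype(np.uint8),0,1)[0][0]
            print('px',cc[i].round(),'rect',c,s,round(a,1),'top',zt,'topmid',(T[:,:2].min(0)+T[:,:2].max(0))/2,np.ptp(T[:,:2],axis=0),len(P))
E
python3 meas.py
```

```text
== top bench z 0.9286841819963456
bin [669.2  79.9] [179.6 129.5] 1.0 z 44.656886784513404 550
bin [ 657.3 -257.3] [180.5 131.9] 2.6 z 44.373309401151175 604
bin [631.6 -92.2] [179.4 130. ] 6.2 z 44.67937286514649 558
bin [633.5 261.5] [131.7 180.4] 86.8 z 44.79607646749565 594
px [291. 163.] rect [619.5  83. ] [ 81.5 137.3] 0.8 top 47.028266563140846 topmid [619.1  79.1] [ 80.5 130.1] 701
px [375. 172.] rect [605.1 -99.5] [125.9 141.1] 6.9 top 46.89705598937362 topmid [598.3 -96.2] [122.8 140.2] 770
px [446. 162.] rect [ 613.8 -259.2] [ 94.4 134.9] 1.1 top 46.65069144188001 topmid [ 612.6 -259.3] [ 92.3 135. ] 817
px [210. 171.] rect [603.8 271.2] [148.5 120. ] 86.8 top 46.5870948205752 topmid [599.2 263.5] [118.2 136.7] 1176
px [125. 155.] rect [622.2 467.9] [ 4.1 28. ] 89.5 top 58.51616710930918 topmid [621.9 469.1] [21.8  1.5] 99
px [443. 230.] rect [ 447.5 -257. ] [161.1  35.6] 3.1 top 11.70492853253886 topmid [ 446.7 -256.1] [160.7  41.1] 666
px [158. 232.] rect [447.1 386.9] [42.1 95.5] 48.5 top 38.20758861086384 topmid [442.8 387.4] [76.9 69.7] 592
px [269. 232.] rect [444.7 
[... 1933 characters left out ...]
8 304.4] [ 25.6 129.7] 1831
px [373. 286.] rect [445.9 132.7] [76.2 75. ] 4.5 top 40.454236562754666 topmid [444.6 132.3] [27.5 27.4] 1220
px [438. 301.] rect [428.5 249.2] [55.9 57.8] 74.5 top 46.59340221148549 topmid [428.5 248.9] [57.9 56.2] 1128
px [301. 330.] rect [619.9  77. ] [ 81.1 131.2] 0.6 top 45.801036998830185 topmid [619.  77.] [ 80.5 131.4] 1766
px [513. 347.] rect [446.9 384.5] [42.6 97.3] 48.3 top 36.024475571479776 topmid [444.5 387.4] [79.8 74. ] 1259
px [413. 366.] rect [602.6 261.9] [130.8 120.4] 87.0 top 45.83130072625028 topmid [599.7 261.8] [119.2 136.4] 1851
px [546. 472.] rect [623.5 467.3] [ 3.6 29.8] 89.7 top 59.178989854973196 topmid [624.8 467.4] [27.2  3.2] 184
```

```bash
cat > plan.py <<'E'
# usage: plan.py x y z yaw_deg  -> tool-frame shift (cm, at present yaw) and twist still to make
import sys; from h import *
s=manip.state(); x,y,z,w=s['orientation']
from scipy.spatial.transform import Rotation as R
M=R.from_quat(s['orientation']).as_matrix(); yaw=np.degrees(np.arctan2(M[1,0],M[0,0]))
np.set_printoptions(suppress=True,precision=2)
print('t',round(s['clock'],2),'pos',s['position'],'yaw',round(yaw,1),'tilt',round(np.degrees(np.arccos(-M[2,2])),1),'w',round(s['gripper_width'],1),'F',s['contact_force'],'q',s['joint_positions'])
if len(sys.argv)>3:
    t=np.array(list(map(float,sys.argv[1:4])))-s['position']; print('tool shift cm',M.T@t/10)
    if len(sys.argv)>4:
        tw=-(float(sys.argv[4])-yaw); tw=(tw+90)%180-90; yf=np.radians(yaw-tw)
        c,sn=np.cos(yf),np.sin(yf); print('twist',round(tw,1),' shift cm if twisted first',[round(v,2) for v in (np.array([[c,sn,0],[sn,-c,0],[0,0,-1]])@t/10)])
E
python3 - <<'E'
from h import *
a=np.radians(138.4); u=np.array([np.cos(a),np.sin(a)])
for n,c in(('top',(447.1,386.9)),('scene',(446.9,384.5))):
    d=grab(n);C=cloud(d); P=C[(np.hypot(C[...,0]-c[0],C[...,1]-c[1])<70)&(C[...,2]>4)]
    s=(P[:,:2]-c)@u; v=(P[:,:2]-c)@[-u[1],u[0]]
    print(n,[(k,round(float(np.percentile(P[(s>=k)&(s<k+6)][:,2],95))),round(float(np.ptp(v[(s>=k)&(s<k+6)])))) for k in range(-48,48,6) if ((s>=k)&(s<k+6)).sum()>3])
E
python3 -m crank '[[0,0,0,7,1],[0,0,0,7,1],[0,0,0,7,1],[0,0,0,7,1],[0,0,0,7,1],[0,0,0,7,1],[0,0,0,7,1],[0,0,0,7,1],[0,0,0,7,1],[0,0,0,5,1]]' 30; python3 plan.py 500 -200 220 -41.6
```

```text
top [(-48, 31, 41), (-42, 38, 103), (-36, 38, 44), (-30, 39, 54), (-24, 38, 95), (-18, 32, 58), (-12, 32, 81), (-6, 31, 92), (0, 31, 70), (6, 32, 60), (12, 31, 75), (18, 31, 75), (24, 31, 50), (30, 38, 78), (36, 38, 37), (42, 38, 53)]
scene [(-48, 29, 24), (-42, 35, 42), (-36, 36, 41), (-30, 36, 42), (-24, 36, 42), (-18, 30, 20), (-12, 29, 22), (-6, 29, 22), (0, 30, 22), (6, 30, 22), (12, 29, 23), (18, 30, 22), (24, 31, 31), (30, 36, 41), (36, 36, 40), (42, 36, 41)]
clock: 1.13
position: [299.7, -604.8, 222.6]
orientation: [0.934, -0.358, -0.0, -0.0]
contact_force: [-0.4, -0.5, 0.2]
gripper_width: 87.7
t 1.13 pos [ 299.66 -604.78  222.58] yaw -42.0 tilt 0.0 w 87.7 F [-0.37 -0.48  0.17] q [ 0.82  0.49  0.28  1.57 -0.15  1.11 -1.17]
tool shift cm [-12.2  -43.49   0.26]
twist -0.4  shift cm if twisted first [np.float64(-11.89), np.float64(-43.57), np.float64(0.26)]
```

```bash
python3 -m crank '[[-1,-3.62,0,0,1],[-1,-3.62,0,0,1],[-1,-3.62,0,0,1],[-1,-3.62,0,0,1],[-1,-3.62,0,0,1],[-1,-3.62,0,0,1],[-1,-3.62,0,0,1],[-1,-3.62,0,0,1],[-1,-3.62,0,0,1],[-1,-3.62,0,0,1],[-1,-3.62,0,0,1],[-1,-3.62,0,0,1],[-2.32,-2.95,0,0,1],[-2.32,-2.95,0,0,1],[-2.32,-2.95,0,0,1],[-2.32,-2.95,0,0,1],[-2.32,-2.95,0,0,1],[-2.32,-2.95,0,0,1],[-2.32,-2.95,0,0,1],[-2.32,-2.95,0,0,1]]'; python3 plan.py 442.5 389.7 100 -41.6
```

```text
clock: 2.8
position: [516.6, 100.9, 222.9]
orientation: [0.935, -0.356, 0.0, -0.0]
contact_force: [0.0, -0.5, 0.4]
gripper_width: 87.8
t 2.8 pos [516.63 100.9  222.93] yaw -41.7 tilt 0.0 w 87.8 F [ 0.04 -0.48  0.36] q [-0.25  0.24 -0.08  1.91  0.02  1.   -2.63]
tool shift cm [-24.74 -16.64  12.29]
twist -0.1  shift cm if twisted first [np.float64(-24.72), np.float64(-16.67), np.float64(12.29)]
```

```bash
python3 -m crank '[[0,0,0,-7,1],[0,0,0,-7,1],[0,0,0,-7,1],[0,0,0,-7,1],[0,0,0,-7,1],[0,0,0,-7,1],[0,0,0,-7,1],[0,0,0,-7,1],[0,0,0,-7,1],[0,0,0,-7,1],[0,0,0,-7,1],[0,0,0,-7,1],[0,0,0,-7,1],[0,0,0,-7,1],[0,0,0,-7,1],[0,0,0,-7,1],[0,0,0,-7,1],[0,0,0,-7,1],[0,0,0,-7,1],[0,0,0,-7,1]]'; python3 -m crank '[[0,0,0,-7,1],[0,0,0,-7,1],[0,0,0,-7,1],[0,0,0,-7,1],[0,0,0,-7,1],[0,0,0,-5.1,1],[2.74,1.85,1.36,0,1],[2.74,1.85,1.36,0,1],[2.74,1.85,1.36,0,1],[2.74,1.85,1.36,0,1],[2.74,1.85,1.36,0,1],[2.74,1.85,1.36,0,1],[2.74,1.85,1.36,0,1],[2.74,1.85,1.36,0,1],[2.74,1.85,1.36,0,1],[0,0,0,0,1]]'; python3 plan.py 442.5 389.7 5 138.4
```

```text
clock: 4.47
position: [516.8, 99.0, 222.7]
orientation: [0.652, 0.759, 0.0, 0.0]
contact_force: [0.4, 0.3, 0.5]
gripper_width: 87.6
clock: 5.8
position: [437.9, 394.0, 98.4]
orientation: [0.351, 0.936, 0.001, -0.002]
contact_force: [0.8, 0.1, 1.0]
gripper_width: 87.7
t 5.8 pos [437.91 393.96  98.44] yaw 138.9 tilt 0.3 w 87.7 F [0.84 0.11 0.98] q [-0.41  0.55 -0.57  1.84  0.37  0.86 -0.3 ]
tool shift cm [-0.67 -0.02  9.34]
twist 0.5  shift cm if twisted first [np.float64(-0.63), np.float64(-0.01), np.float64(9.34)]
```

```bash
python3 -m crank '[[0,0,2,0,1],[0,0,2,0,1],[0,0,0,0,1],[0,0,0,0,1]]'; python3 plan.py 442.5 389.7 5 138.4
```

```text
clock: 6.13
position: [442.5, 386.3, 59.7]
orientation: [0.355, 0.935, -0.001, -0.0]
contact_force: [-0.2, 0.3, 1.4]
gripper_width: 87.6
t 6.13 pos [442.47 386.34  59.73] yaw 138.4 tilt 0.1 w 87.6 F [-0.21  0.34  1.4 ] q [-0.42  0.59 -0.53  1.87  0.41  0.79 -0.33]
tool shift cm [0.22 0.27 5.47]
twist 0.0  shift cm if twisted first [np.float64(0.22), np.float64(0.25), np.float64(5.47)]
```

```bash
python3 -m crank '[[0.2,0.25,2,0,1],[0,0,2,0,1],[0,0,1.4,0,1],[0,0,0,0,1],[0,0,0,0,1],[0,0,0,0,-0.6],[0,0,0,0,-0.6],[0,0,0,0,-0.6],[0,0,0,0,-0.6],[0,0,0,0,-0.6],[0,0,0,0,-0.6],[0,0,0,0,-0.6],[0,0,0,0,-0.6]]' 30; python3 plan.py 442.5 389.7 5 138.4
```

```text
clock: 7.22
position: [442.9, 390.5, 6.3]
orientation: [0.355, 0.935, -0.0, 0.0]
contact_force: [-0.7, -0.0, 1.1]
gripper_width: 38.3
t 7.22 pos [442.89 390.48   6.28] yaw 138.4 tilt 0.0 w 38.3 F [-0.74 -0.03  1.07] q [-0.46  0.67 -0.49  1.88  0.47  0.71 -0.38]
tool shift cm [-0.02 -0.08  0.13]
twist 0.0  shift cm if twisted first [np.float64(-0.02), np.float64(-0.08), np.float64(0.13)]
```

```bash
python3 -m crank '[[0,0,0,0,-1],[0,0,0,0,-1],[0,0,0,0,-1],[0,0,0,0,-1],[0,0,0,0,-1],[0,0,0,0,-1],[0,0,-1,0,-1],[0,0,-2,0,-1],[0,0,-3,0,-1],[0,0,-3,0,-1],[0,0,-1,0,-1],[0,0,0,0,-1],[0,0,0,0,-1]]' 30; python3 plan.py 639 78.5 100 181
```

```text
clock: 8.3
position: [442.9, 390.0, 105.9]
orientation: [0.355, 0.935, -0.0, 0.0]
contact_force: [0.7, -0.4, -4.4]
gripper_width: 22.9
t 8.3 pos [442.9  390.01 105.86] yaw 138.4 tilt 0.0 w 22.9 F [ 0.66 -0.35 -4.4 ] q [-0.4   0.54 -0.57  1.83  0.37  0.88 -0.29]
tool shift cm [-35.34 -10.29   0.6 ]
twist -42.6  shift cm if twisted first [np.float64(-19.06), np.float64(-31.49), np.float64(0.59)]
```

```bash
python3 -m crank '[[0,0,0,-7.1,-1],[0,0,0,-7.1,-1],[0,0,0,-7.1,-1],[0,0,0,-7.1,-1],[0,0,0,-7.1,-1],[0,0,0,-7.1,-1],[-1.9,-3.15,0,0,-1],[-1.9,-3.15,0,0,-1],[-1.9,-3.15,0,0,-1],[-1.9,-3.15,0,0,-1],[-1.9,-3.15,0,0,-1],[-1.9,-3.15,0,0,-1],[-1.9,-3.15,0,0,-1],[-1.9,-3.15,0,0,-1],[-1.9,-3.15,0,0,-1],[-1.9,-3.15,0,0,-1],[0,0,0,0,-1],[0,0,0,0,-1],[0,0,0,0,-1]]'; python3 plan.py 639 78.5 10 181
```

```text
clock: 9.88
position: [637.0, 79.1, 104.0]
orientation: [-0.009, 1.0, 0.0, -0.002]
contact_force: [-0.4, 0.4, -3.6]
gripper_width: 23.3
t 9.88 pos [637.03  79.09 103.98] yaw -179.0 tilt 0.2 w 23.3 F [-0.44  0.42 -3.65] q [ 0.26  0.65 -0.69  1.7   0.48  0.97  0.99]
tool shift cm [-0.23 -0.07  9.4 ]
twist 0.0  shift cm if twisted first [np.float64(-0.2), np.float64(-0.06), np.float64(9.4)]
```

```bash
python3 -m crank '[[-0.2,0,3,0,-1],[0,0,3,0,-1],[0,0,2,0,-1],[0,0,1,0,-1],[0,0,0.4,0,-1],[0,0,0,0,-1],[0,0,0,0,-1]]'; python3 plan.py 639 78.5 9 181
```

```text
clock: 10.47
position: [641.1, 80.1, 13.2]
orientation: [-0.01, 1.0, 0.0, 0.001]
contact_force: [0.9, -0.5, -3.3]
gripper_width: 23.5
t 10.47 pos [641.08  80.11  13.22] yaw -178.9 tilt 0.1 w 23.5 F [ 0.88 -0.52 -3.3 ] q [ 0.22  0.76 -0.62  1.73  0.57  0.83  0.92]
tool shift cm [ 0.21 -0.16  0.42]
twist 0.1  shift cm if twisted first [np.float64(0.21), np.float64(-0.16), np.float64(0.42)]
```

```bash
python3 -m crank '[[0,0,0.2,0,-1],[0,0,0.2,0,-1],[0,0,0,0,-1],[0,0,0,0,0.1],[0,0,0,0,0.1],[0,0,0,0,0.1],[0,0,0,0,0.1],[0,0,0,0,0.1],[0,0,0,0,0.1],[0,0,-1,0,0.1],[0,0,-3,0,0.1],[0,0,-3,0,0.1],[0,0,-3,0,0.1],[0,0,-2,0,0.1],[0,0,0,0,1],[0,0,0,0,1]]'; python3 plan.py 432.5 -131 130 201.4
```

```text
clock: 11.8
position: [641.4, 79.2, 130.1]
orientation: [-0.009, 1.0, 0.0, 0.001]
contact_force: [0.3, -0.2, -1.0]
gripper_width: 58.2
t 11.8 pos [641.43  79.22 130.06] yaw -179.0 tilt 0.2 w 58.2 F [ 0.31 -0.17 -0.99] q [ 0.27  0.62 -0.7   1.68  0.46  1.01  1.  ]
tool shift cm [ 21.27 -20.64  -0.06]
twist -20.4  shift cm if twisted first [np.float64(27.12), np.float64(-11.95), np.float64(0.01)]
```

```bash
python3 -m crank '[[0,0,0,-6.8,1],[0,0,0,-6.8,1],[0,0,0,-6.8,1],[3.39,-1.49,0,0,1],[3.39,-1.49,0,0,1],[3.39,-1.49,0,0,1],[3.39,-1.49,0,0,1],[3.39,-1.49,0,0,1],[3.39,-1.49,0,0,1],[3.39,-1.49,0,0,1],[3.39,-1.49,0,0,1],[0,0,3,0,1],[0,0,3,0,1],[0,0,0,0,1],[0,0,0,0,1],[0,0,0,0,1]]'; python3 plan.py 432.5 -131 5 201.4
python3 - <<'E'
from h import *
save(grab('scene'),'s1.png')
E
```

```text
clock: 13.13
position: [432.2, -130.2, 68.8]
orientation: [-0.187, 0.982, 0.0, 0.0]
contact_force: [0.4, -0.9, 0.7]
gripper_width: 87.7
t 13.13 pos [ 432.2  -130.16   68.77] yaw -158.5 tilt 0.0 w 87.7 F [ 0.44 -0.89  0.72] q [ 0.82  0.46 -0.8   2.16  0.51  0.71  1.63]
tool shift cm [ 0.   -0.09  6.38]
twist 0.1  shift cm if twisted first [np.float64(0.0), np.float64(-0.09), np.float64(6.38)]
```

View pics/s1.png

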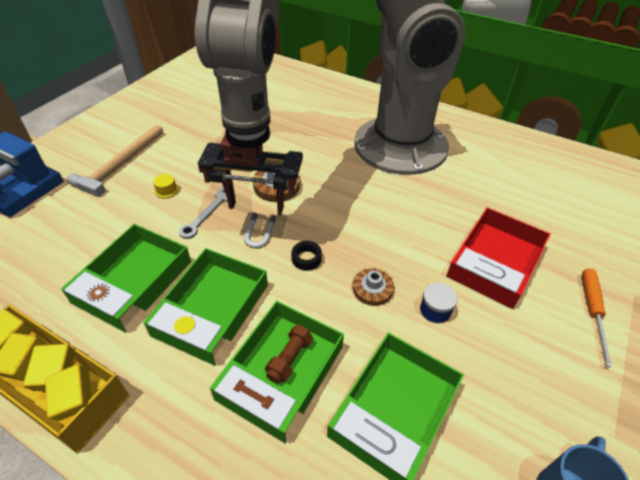

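The bolt lies flat in its bin at (289,355), and the open jaws straddle the U-bolt at (260,230). Next I go down on the U-bolt.

```bash
python3 -m crank '[[0,-0.05,2,0,1],[0,0,2,0,1],[0,0,1.5,0,1],[0,0,0.8,0,1],[0,0,0,0,1],[0,0,0,0,0],[0,0,0,0,0],[0,0,0,0,0],[0,0,0,0,0],[0,0,0,0,0],[0,0,0,0,0],[0,0,0,0,0],[0,0,0,0,0]]' 30; python3 plan.py 432.5 -131 5 201.4
```

```text
clock: 14.27
position: [432.0, -131.6, 5.6]
orientation: [-0.186, 0.983, -0.0, 0.0]
contact_force: [-2.4, 0.3, 5.6]
gripper_width: 51.3
t 14.27 pos [ 432.05 -131.55    5.56] yaw -158.6 tilt 0.0 w 51.3 F [-2.42  0.34  5.61] q [ 0.72  0.57 -0.68  2.19  0.66  0.59  1.5 ]
tool shift cm [-0.06  0.03  0.06]
twist 0.0  shift cm if twisted first [np.float64(-0.06), np.float64(0.03), np.float64(0.06)]
```

```bash
python3 -m crank '[[0,0,0,0,-0.1],[0,0,0,0,-0.1],[0,0,-1,0,-0.1],[0,0,-3,0,-0.1],[0,0,-3,0,-0.1],[0,0,-3,0,-0.1],[0,0,-1,0,-0.1],[0,0,0,6.2,-0.1],[0,0,0,6.2,-0.1],[0,0,0,6.2,-0.1],[0,0,0,6.2,-0.1],[0,0,0,0,-0.1],[0,0,0,0,-0.1]]'; python3 plan.py 609.1 262.2 115 176.8
```

```text
clock: 15.35
position: [431.5, -131.5, 115.0]
orientation: [0.028, 1.0, -0.0, -0.0]
contact_force: [-0.0, -0.0, -2.0]
gripper_width: 51.0
t 15.35 pos [ 431.45 -131.54  114.97] yaw 176.8 tilt 0.0 w 51.0 F [-0.05 -0.03 -1.99] q [ 0.82  0.36 -0.77  2.13  0.35  0.78  1.34]
tool shift cm [-15.56  40.29  -0.03]
twist 0.0  shift cm if twisted first [np.float64(-15.54), np.float64(40.3), np.float64(-0.0)]
```

12 rows of (-1.3, 3.36).

```bash
python3 -m crank '[[-1.3,3.36,0,0,-0.1],[-1.3,3.36,0,0,-0.1],[-1.3,3.36,0,0,-0.1],[-1.3,3.36,0,0,-0.1],[-1.3,3.36,0,0,-0.1],[-1.3,3.36,0,0,-0.1],[-1.3,3.36,0,0,-0.1],[-1.3,3.36,0,0,-0.1],[-1.3,3.36,0,0,-0.1],[-1.3,3.36,0,0,-0.1],[-1.3,3.36,0,0,-0.1],[-1.3,3.36,0,0,-0.1],[0,0,3,0,-0.1],[0,0,1,0,-0.1],[0,0,0,0,-0.1],[0,0,0,0,-0.1],[0,0,0,0,-0.1]]'; python3 plan.py 609.1 262.2 9 176.8
```

```text
clock: 16.77
position: [611.8, 260.8, 76.0]
orientation: [0.03, 1.0, -0.0, 0.0]
contact_force: [-0.2, -0.3, -1.8]
gripper_width: 51.3
t 16.77 pos [611.78 260.79  76.03] yaw 176.6 tilt 0.0 w 51.3 F [-0.2  -0.33 -1.8 ] q [-0.03  0.72 -0.69  1.66  0.54  0.96  0.6 ]
tool shift cm [0.28 0.13 6.7 ]
twist -0.2  shift cm if twisted first [np.float64(0.28), np.float64(0.13), np.float64(6.7)]
```

```bash
python3 -m crank '[[0.25,0.1,2,0,-0.1],[0,0,2,0,-0.1],[0,0,1.5,0,-0.1],[0,0,0.8,0,-0.1],[0,0,0.4,0,-0.1],[0,0,0,0,-0.1],[0,0,0,0,-0.1],[0,0,0,0,-0.1]]'; python3 plan.py 609.1 262.2 9 176.8
```

```text
clock: 17.43
position: [609.5, 263.2, 9.1]
orientation: [0.029, 1.0, 0.0, 0.001]
contact_force: [-0.2, 0.4, -1.3]
gripper_width: 51.0
t 17.43 pos [609.5  263.21   9.09] yaw 176.6 tilt 0.1 w 51.0 F [-0.19  0.39 -1.28] q [-0.06  0.8  -0.64  1.69  0.6   0.86  0.55]
tool shift cm [ 0.03 -0.1   0.01]
twist -0.2  shift cm if twisted first [np.float64(0.03), np.float64(-0.1), np.float64(0.01)]
```

```bash
python3 -m crank '[[0,0,0,0,0.6],[0,0,0,0,0.6],[0,0,0,0,0.6],[0,0,0,0,0.6],[0,0,0,0,0.6],[0,0,-1,0,0.6],[0,0,-3,0,0.6],[0,0,-3,0,0.6],[0,0,-3,0,0.6],[0,0,0,0,0.4],[0,0,0,0,0.4]]'; python3 plan.py 444.7 133.8 100 176.8
```

```text
clock: 18.35
position: [610.1, 263.9, 111.1]
orientation: [0.029, 1.0, 0.001, 0.002]
contact_force: [0.3, -0.0, -0.1]
gripper_width: 62.4
t 18.35 pos [610.08 263.87 111.08] yaw 176.6 tilt 0.3 w 62.4 F [ 0.29 -0.02 -0.07] q [-0.01  0.68 -0.72  1.64  0.51  1.01  0.62]
tool shift cm [ 15.75 -13.96   1.02]
twist -0.2  shift cm if twisted first [np.float64(15.79), np.float64(-13.91), np.float64(1.11)]
```

```bash
python3 -m crank '[[2.62,-2.32,0,0,0.4],[2.62,-2.32,0,0,0.4],[2.62,-2.32,0,0,0.4],[2.62,-2.32,0,0,0.4],[2.62,-2.32,0,0,0.4],[2.62,-2.32,0,0,0.4],[0,0,3,0,0.4],[0,0,1,0,0.4],[0,0,0,0,0.4],[0,0,0,0,0.4],[0,0,0,0,0.4]]'; python3 plan.py 444.7 133.8 22 176.8
```

```text
clock: 19.27
position: [444.5, 134.7, 68.6]
orientation: [0.029, 1.0, 0.001, 0.0]
contact_force: [-0.1, 1.0, -0.1]
gripper_width: 61.6
t 19.27 pos [444.53 134.7   68.58] yaw 176.7 tilt 0.1 w 61.6 F [-0.14  0.97 -0.05] q [ 0.2   0.47 -0.76  2.14  0.49  0.72  0.63]
tool shift cm [-0.02 -0.09  4.66]
twist -0.1  shift cm if twisted first [np.float64(-0.02), np.float64(-0.09), np.float64(4.66)]
```

```bash
python3 -m crank '[[0,-0.1,2,0,0.4],[0,0,1.5,0,0.4],[0,0,1,0,0.4],[0,0,0,0,0.4],[0,0,0,0,0.4],[0,0,0,0,-1],[0,0,0,0,-1],[0,0,0,0,-1],[0,0,0,0,-1],[0,0,0,0,-1],[0,0,0,0,-1],[0,0,0,0,-1],[0,0,0,0,-1]]' 30; python3 plan.py 444.7 133.8 22 176.8
```

```text
clock: 20.35
position: [444.1, 132.6, 23.6]
orientation: [0.029, 1.0, 0.0, 0.0]
contact_force: [0.7, 0.2, 5.8]
gripper_width: 27.4
t 20.35 pos [444.07 132.57  23.61] yaw 176.6 tilt 0.1 w 27.4 F [0.75 0.25 5.83] q [ 0.14  0.54 -0.69  2.16  0.59  0.63  0.55]
tool shift cm [-0.06  0.13  0.16]
twist -0.2  shift cm if twisted first [np.float64(-0.06), np.float64(0.13), np.float64(0.16)]
```

```bash
python3 -m crank '[[0,0,0,0,-1],[0,0,0,0,-1],[0,0,-1,0,-1],[0,0,-3,0,-1],[0,0,-3,0,-1],[0,0,-3,0,-1],[0,0,0,0,-1],[0,0,0,0,-1],[0,0,0,0,-1]]'; python3 plan.py 633 -259 124 182.5
```

```text
clock: 21.1
position: [443.0, 131.3, 122.6]
orientation: [0.03, 1.0, -0.001, -0.001]
contact_force: [0.1, 0.5, -2.3]
gripper_width: 27.5
t 21.1 pos [442.99 131.32 122.64] yaw 176.6 tilt 0.1 w 27.5 F [ 0.14  0.45 -2.34] q [ 0.28  0.38 -0.83  2.1   0.39  0.82  0.73]
tool shift cm [-21.28 -37.84  -0.11]
twist -5.9  shift cm if twisted first [np.float64(-17.28), np.float64(-39.82), np.float64(-0.14)]
```

```bash
python3 -m crank '[[-1.77,-3.15,0,0,-1],[-1.77,-3.15,0,0,-1],[-1.77,-3.15,0,0,-1],[-1.77,-3.15,0,0,-1],[-1.77,-3.15,0,0,-1],[-1.77,-3.15,0,0,-1],[-1.77,-3.15,0,0,-1],[-1.77,-3.15,0,0,-1],[-1.77,-3.15,0,0,-1],[-1.77,-3.15,0,0,-1],[-1.77,-3.15,0,0,-1],[-1.77,-3.15,0,0,-1],[0,0,2,0,-1],[0,0,0,0,-1],[0,0,0,0,-1],[0,0,0,0,-1]]'; python3 plan.py 633 -259 27.5 182.5
```

```text
clock: 22.43
position: [632.9, -255.8, 102.2]
orientation: [0.028, 1.0, 0.001, -0.001]
contact_force: [-0.3, 0.7, -2.1]
gripper_width: 27.5
t 22.43 pos [ 632.91 -255.79  102.17] yaw 176.8 tilt 0.2 w 27.5 F [-0.33  0.73 -2.1 ] q [ 0.73  0.7  -0.66  1.6   0.48  1.01  1.44]
tool shift cm [-0.05 -0.33  7.47]
twist -5.7  shift cm if twisted first [np.float64(0.0), np.float64(-0.32), np.float64(7.47)]
```

```bash
python3 -m crank '[[0,-0.25,2,0,-1],[0,0,2,0,-1],[0,0,2,0,-1],[0,0,1,0,-1],[0,0,0.4,0,-1],[0,0,0,0,-1],[0,0,0,0,-1],[0,0,0,0,-1]]'; python3 plan.py 633 -259 27.5 182.5
```

```text
clock: 23.1
position: [634.5, -260.0, 30.8]
orientation: [0.029, 1.0, -0.0, 0.001]
contact_force: [0.3, -0.1, -1.6]
gripper_width: 27.0
t 23.1 pos [ 634.49 -260.02   30.79] yaw 176.7 tilt 0.1 w 27.0 F [ 0.29 -0.14 -1.61] q [ 0.71  0.78 -0.61  1.63  0.54  0.9   1.4 ]
tool shift cm [0.16 0.09 0.33]
twist -5.8  shift cm if twisted first [np.float64(0.14), np.float64(0.11), np.float64(0.33)]
```

```bash
python3 -m crank '[[0,0,0.2,0,-1],[0,0,0.15,0,-1],[0,0,0,0,-1],[0,0,0,0,0.2],[0,0,0,0,0.2],[0,0,0,0,0.2],[0,0,0,0,0.2],[0,0,0,0,0.2],[0,0,-1,0,0.2],[0,0,-3,0,0.2],[0,0,-3,0,0.2],[0,0,-3,0,0.2],[0,0,0,0,0.7],[0,0,0,0,0.7]]'; python3 plan.py 434.2 -382.6 110 182.5
```

```text
clock: 24.27
position: [634.9, -260.3, 128.7]
orientation: [0.029, 1.0, -0.001, 0.002]
contact_force: [-0.5, 0.2, -0.1]
gripper_width: 62.9
t 24.27 pos [ 634.94 -260.29  128.69] yaw 176.6 tilt 0.3 w 62.9 F [-0.55  0.2  -0.12] q [ 0.74  0.68 -0.67  1.58  0.46  1.05  1.46]
tool shift cm [ 19.33 -13.38   1.8 ]
twist -5.9  shift cm if twisted first [np.float64(20.59), np.float64(-11.34), np.float64(1.87)]
```

```bash
python3 -m crank '[[2.76,-1.91,0,0,0.7],[2.76,-1.91,0,0,0.7],[2.76,-1.91,0,0,0.7],[2.76,-1.91,0,0,0.7],[2.76,-1.91,0,0,0.7],[2.76,-1.91,0,0,0.7],[2.76,-1.91,0,0,0.7],[0,0,3,0,0.7],[0,0,3,0,0.7],[0,0,0,0,0.7],[0,0,0,0,0.7],[0,0,0,0,0.7]]'; python3 plan.py 434.2 -382.6 9 182.5
```

```text
clock: 25.27
position: [433.6, -381.7, 66.4]
orientation: [0.029, 1.0, 0.0, 0.0]
contact_force: [-0.2, 0.7, 0.8]
gripper_width: 74.8
t 25.27 pos [ 433.6  -381.67   66.43] yaw 176.7 tilt 0.0 w 74.8 F [-0.24  0.68  0.78] q [ 1.11  0.6  -0.65  1.88  0.48  0.82  1.72]
tool shift cm [-0.06 -0.09  5.74]
twist -5.8  shift cm if twisted first [np.float64(-0.06), np.float64(-0.1), np.float64(5.74)]
```

```bash
python3 -m crank '[[-0.05,-0.08,2,0,0.7],[0,0,2,0,0.7],[0,0,1.2,0,0.7],[0,0,0.4,0,0.7],[0,0,0,0,0.7],[0,0,0,0,0.7],[0,0,0,0,-0.2],[0,0,0,0,-0.2],[0,0,0,0,-0.2],[0,0,0,0,-0.2],[0,0,0,0,-0.2],[0,0,0,0,-0.2],[0,0,0,0,-0.2]]' 15; python3 plan.py 434.2 -382.6 9 182.5
```

```text
clock: 26.35
position: [433.3, -383.2, 10.1]
orientation: [0.029, 1.0, -0.0, 0.0]
contact_force: [-0.4, -0.3, 3.8]
gripper_width: 46.0
t 26.35 pos [ 433.31 -383.18   10.07] yaw 176.6 tilt 0.0 w 46.0 F [-0.44 -0.29  3.84] q [ 1.07  0.68 -0.6   1.9   0.56  0.73  1.66]
tool shift cm [-0.09  0.06  0.11]
twist -5.9  shift cm if twisted first [np.float64(-0.09), np.float64(0.05), np.float64(0.11)]
```

```bash
python3 -m crank '[[0,0,0,0,-0.2],[0,0,0,0,-0.2],[0,0,-1,0,-0.2],[0,0,-3,0,-0.2],[0,0,-3,0,-0.2],[0,0,-3,0,-0.2],[0,0,0,0,-0.2],[0,0,0,0,-0.2],[0,0,0,0,-0.2]]'; python3 plan.py 607.4 -95.8 110 182.5
```

```text
clock: 27.1
position: [432.6, -382.9, 109.4]
orientation: [0.029, 1.0, 0.0, -0.0]
contact_force: [0.3, 0.5, -1.9]
gripper_width: 45.5
t 27.1 pos [ 432.56 -382.93  109.36] yaw 176.6 tilt 0.0 w 45.5 F [ 0.34  0.47 -1.88] q [ 1.14  0.54 -0.69  1.86  0.43  0.9   1.76]
tool shift cm [-15.77  29.69  -0.07]
twist -5.9  shift cm if twisted first [np.float64(-18.72), np.float64(27.92), np.float64(-0.06)]
```

```bash
python3 -m crank '[[-1.58,2.97,0,0,-0.2],[-1.58,2.97,0,0,-0.2],[-1.58,2.97,0,0,-0.2],[-1.58,2.97,0,0,-0.2],[-1.58,2.97,0,0,-0.2],[-1.58,2.97,0,0,-0.2],[-1.58,2.97,0,0,-0.2],[-1.58,2.97,0,0,-0.2],[-1.58,2.97,0,0,-0.2],[-1.58,2.97,0,0,-0.2],[0,0,2,0,-0.2],[0,0,1,0,-0.2],[0,0,0,0,-0.2],[0,0,0,0,-0.2],[0,0,0,0,-0.2]]'; python3 plan.py 607.4 -95.8 13 182.5
```

```text
clock: 28.35
position: [607.7, -97.3, 79.5]
orientation: [0.03, 1.0, -0.0, -0.001]
contact_force: [0.2, 0.0, -0.1]
gripper_width: 45.1
t 28.35 pos [607.68 -97.32  79.48] yaw 176.5 tilt 0.1 w 45.1 F [ 0.22  0.04 -0.11] q [ 0.55  0.64 -0.68  1.78  0.5   0.9   1.16]
tool shift cm [0.03 0.15 6.65]
twist -6.0  shift cm if twisted first [np.float64(0.02), np.float64(0.15), np.float64(6.65)]
```

```bash
python3 -m crank '[[0,0.1,2,0,-0.2],[0,0,2,0,-0.2],[0,0,1.5,0,-0.2],[0,0,0.8,0,-0.2],[0,0,0.2,0,-0.2],[0,0,0,0,-0.2],[0,0,0,0,-0.2],[0,0,0,0,-0.2]]'; python3 plan.py 607.4 -95.8 13 182.5
```

```text
clock: 29.02
position: [609.2, -94.8, 15.8]
orientation: [0.029, 1.0, -0.0, 0.001]
contact_force: [-0.3, 0.1, -0.7]
gripper_width: 45.5
t 29.02 pos [609.21 -94.83  15.82] yaw 176.6 tilt 0.1 w 45.5 F [-0.33  0.07 -0.67] q [ 0.51  0.72 -0.63  1.81  0.57  0.8   1.1 ]
tool shift cm [ 0.18 -0.11  0.28]
twist -5.9  shift cm if twisted first [np.float64(0.19), np.float64(-0.09), np.float64(0.28)]
```

```bash
python3 -m crank '[[0,0,0.15,0,-0.2],[0,0,0.1,0,-0.2],[0,0,0,0,-0.2],[0,0,0,0,0.6],[0,0,0,0,0.6],[0,0,0,0,0.6],[0,0,0,0,0.6],[0,0,0,0,0.6],[0,0,-1,0,0.6],[0,0,-3,0,0.6],[0,0,-3,0,0.6],[0,0,-3,0,0.6],[0,0,-4,0,0.6],[3,0,-2,0,0.6],[3,0,0,0,0.6],[3,0,0,0,0.6],[2,0,0,0,0.6],[0,0,0,0,0.6],[0,0,0,0,0.6]]'; python3 plan.py; python3 meas.py | grep -E 'px|==' | cut -c1-150
python3 - <<'E'
from h import *
save(grab('scene'),'s2.png'); save(grab('top'),'t2.png')
E
```

```text
clock: 30.6
position: [498.1, -88.7, 173.1]
orientation: [0.029, 1.0, -0.001, 0.0]
contact_force: [-0.3, 0.5, 0.3]
gripper_width: 70.2
t 30.6 pos [498.09 -88.67 173.11] yaw 176.6 tilt 0.1 w 70.2 F [-0.28  0.52  0.34] q [ 0.72  0.36 -0.81  1.96  0.33  0.95  1.27]
== top bench z 42.224675560495825
px [212. 166.] rect [603.7 263.4] [132.5 120.7] 86.2 top 46.34236977355535 topmid [600.  263.9] [119.4 137.2] 1693
px [291. 159.] rect [619.6  78.5] [ 81.1 131.4] 0.1 top 46.557028898777794 topmid [619.6  79.1] [ 79.5 130. ] 1057
px [471. 156.] rect [ 614.1 -314.9] [90.1 22.7] 3.8 top 47.02227208718937 topmid [ 614.5 -316.6] [89.7 20.6] 303
px [125. 155.] rect [621.9 467.6] [ 4.7 28. ] 89.8 top 58.050255959493384 topmid [624.2 469.3] [21.9  1.2] 99
px [332. 231.] rect [444.4  -7.3] [57.9 58.2] 2.2 top 27.35263449224708 topmid [444.4  -8.2] [57.8 55.3] 371
px [216. 239.] rect [427.6 250.9] [57.5 55.1] 5.7 top 48.18606625235352 topmid [426.7 250.8] [55.  53.7] 602
px [186. 278.] rect [343.1 314.2] [149.6  23.3] 89.9 top 50.237594911916105 topmid [342.4 305.2] [ 21.8 127.5] 532
px [408. 279.] re
[... 793 characters left out ...]
.9 304.3] [ 25.8 129.9] 1832
px [217. 295.] rect [ 613.9 -104. ] [62.9 71.6] 5.4 top 36.5735997117493 topmid [609.9 -96. ] [44.4 44.6] 803
px [438. 301.] rect [428.7 248.2] [58.5 55.6] 20.0 top 46.478595644961146 topmid [428.1 248.9] [58.5 56.2] 1131
px [299. 334.] rect [619.1  76.9] [ 81.8 131.9] 0.1 top 45.61030034163515 topmid [619.   76.8] [ 81.8 131.6] 2414
px [412. 366.] rect [590.3 262.3] [130.7 145.7] 86.6 top 45.801078998681966 topmid [600.  261.7] [119.2 136.5] 1870
px [401. 397.] rect [609.9 260.7] [55.8 96.3] 89.1 top 16.00868867874339 topmid [610.8 261.7] [94.5 53.5] 1036
px [546. 472.] rect [624.3 467.1] [29.5  3.7] 0.9 top 58.66799961419314 topmid [625.6 467.2] [26.8  3.7] 180
```

View pics/s2.png

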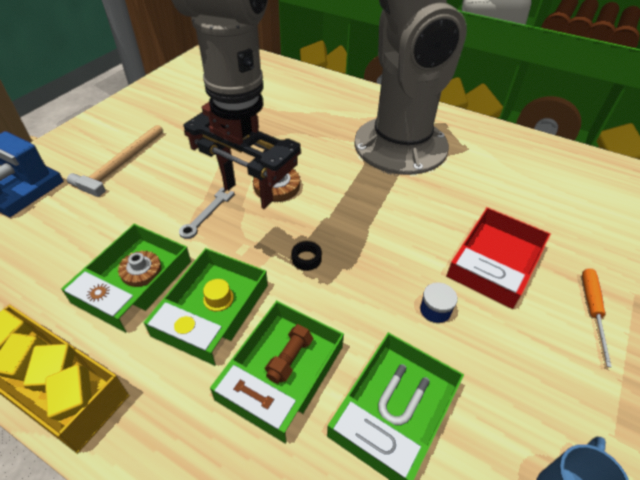

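View pics/t2.png

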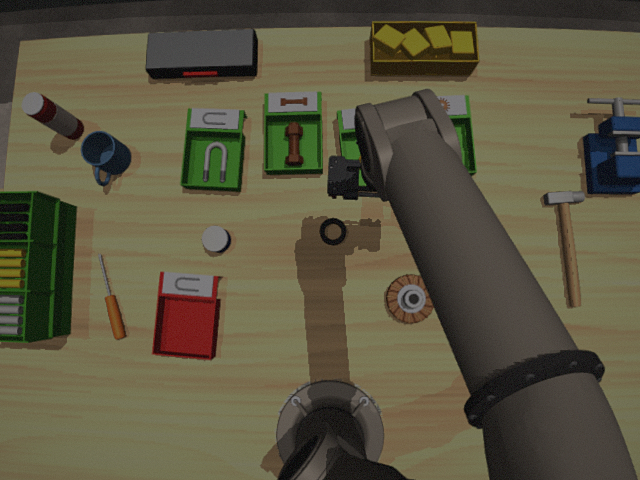

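In the scene view all four parts are in their bins: wheel (139,265), cap (217,293), bolt (289,353), U-bolt (403,395). The tin and spanner have not moved. I'll check the wheel and bolt heights, then hand in.

Run:
```python
from h import *
C=cloud(grab('scene'))
for n,(u,v) in dict(wheel=(139,265),bolt=(289,353)).items():
    P=C[v-28:v+28,u-28:u+28].reshape(-1,3); 
    if n=='wheel': P=P[np.hypot(P[:,0]-634,P[:,1]+260)<36]; r=np.hypot(P[:,0]-634,P[:,1]+260); Q=P[(r>22)&(P[:,2]>10)]; A=np.c_[Q[:,:2]-[634,-260],np.ones(len(Q))]; print('brush plane',np.linalg.lstsq(A,Q[:,2],rcond=None)[0].round(3),'hub top',np.nanpercentile(P[:,2],98))
    else:
        Q=P[(abs(P[:,1]-78.5)<6)]; print('bolt',[(k,round(float(np.nanpercentile(Q[abs(Q[:,0]-k)<4][:,2],90)),1)) for k in range(600,692,8) if (abs(Q[:,0]-k)<4).sum()>3])
manip.hand_in()
```

```text
brush plane [-1.5000e-02 -4.7000e-02  2.0633e+01] hub top 44.06950429774903
bolt [(600, 40.3), (608, 40.4), (616, 39.2), (624, 34.2), (632, 33.4), (640, 33.7), (648, 33.7), (656, 34.1), (664, 38.7), (672, 39.7), (680, 39.7), (688, 39.7)]
the job is handed in; nothing more can be done
```

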